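# Shift a gearbox through its H-gate by fingertip

### The job

The grey gearbox on the bench is wanted in its low gear for the next test run, but its lever was left somewhere in the other lane of the H-shaped gate, the lane farther from the brass breather cap. With closed fingertips or the outside of a finger, gently push the lever along its lane to neutral, across the gate, and then fully home into the slot at the output-shaft end of the lane on the breather's side. Only push it: do not grip the lever, and leave the small things lying round the gearbox where they are.

Things in the scene. Friction and masses are not known exactly. Their poses are not given: they have to be found in the camera images.
- gearbox: Grey cast gearbox bolted to the bench, 146 x 108 x 80 mm on two feet 140 mm wide. Origin on the bench under the middle of its gate; x towards the output-shaft end, z up. +x end: round cover with the bare output shaft; -x end: square motor flange, face at x = -78 mm. On top a turret 86 mm (x) by 68 mm (y), 106 mm above the bench, closed by the steel gate plate: the highest fixed part.
- gate_centre (a point): Middle of the gate plate's upper face, 106 mm above the gearbox's origin. Axes as the gearbox. An H is cut through the plate: two straight lanes along x, 60 mm long and 13 mm wide, middles at y = +15 and -15 mm, joined at x = 0 by a cross channel along y (neutral), also 13 mm wide. The tongues between the lanes end in half rounds. The wanted slot is the +x half of the lane at y = -15 mm.
- shaft_end (a point): Tip of the bare steel output shaft, 18 mm thick, on the gearbox's +x end at x = 119 mm, 45 mm above the bench.
- breather (a point): Top of the brass breather cap, 19 mm across, on the housing beside the turret: 102 mm above the bench at x = -56, y = -36 mm of the gearbox, so on its -y side (the flank with the round oil sight glass).
- lever: Selector lever: steel rod 10 mm thick with a round black knob 33 mm across and 34 mm high. It leans both ways about a pivot (its origin) 40 mm above the gearbox's origin; its z runs up the rod. The edges of the H stop the rod, with 1.5 mm play each side. No spring: friction holds it where it is left; about 2 to 3 N at the knob moves it.
- knob (a point): Middle of the knob, 140 mm up the rod from the pivot, 180 mm above the bench when upright. In the gearbox's frame it stands at y = +32 mm in the lane away from the breather, y = -32 mm in the lane on the breather's side (2 mm less at the ends), and goes along a lane from x = -48 to +48 mm (neutral 0). It is 4 mm lower in the lanes at neutral and 12 mm lower at their ends.
- lever_across (a joint): Lean of the lever across the gate, rad: 0 in the middle, about -0.23 in the lane away from the breather, where it starts, about +0.23 in the lane on the breather's side. It can change only while the lever stands in the cross channel.
- lever_along (a joint): Lean of the lever along its lane, rad: 0 in neutral, positive towards the output shaft; about +0.35 at the end of a slot on the output side, about -0.35 at the other end; within about 0.02 of 0 it passes freely along the cross channel, up to about 0.06 the round tongue ends guide it in. It starts anywhere from -0.33 to +0.33.
- coupling: Bystander: shaft coupling standing on end, 25 mm thick, 34 mm high, beside the output shaft on the breather's side; origin at the centre of its foot.
- glue_tube: Bystander: tube of thread glue lying on the bench, 31 x 95 x 24 mm (long in its own y), on the breather's side of the gearbox; origin under its middle.
- linear_bearing: Bystander: steel linear ball bush standing on end, 19 mm thick, 30 mm high, near the output end on the other side; origin at the centre of its foot.
- marker_black: Bystander: marker pen lying on the bench, 13 x 136 x 13 mm (long in its own y), off the motor-flange end of the gearbox; origin under its middle.

How it is judged:
On the way, in this order (a step that is already met when the one before it is completed fails the run):
1. the lever is across the gate, in the lane on the breather's side (value of joint lever_across above 0.18 rad), for 0.05 s.
2. the lever is fully home in the slot at the output-shaft end (value of joint lever_along above 0.315 rad and value of joint lever_across above 0.18 rad), for 0.1 s.
At the end, for the whole second after the job is handed in: The lever rests in the slot at the output-shaft end of the lane on the breather's side: leaning along the lane by more than 0.315 rad (knob within about 5 mm of the slot's end) and across by more than 0.18 rad; coupling, glue tube, bearing and marker are within 15 mm of where they began (all of step 2 and velocity of joint lever_along between -0.05 and 0.05 rad/s and not (distance of coupling from where it was at the start of the episode above 0.015 m) and not (distance of glue_tube from where it was at the start of the episode above 0.015 m) and not (distance of linear_bearing from where it was at the start of the episode above 0.015 m) and not (distance of marker_black from where it was at the start of the episode above 0.015 m)); the robot touches nothing.
It fails at once if the lever is gripped hard or forced (more than 35 N between fingers and lever) (contact force between the fingers and lever above 35 N).
It fails at once if a small thing round the gearbox is moved or lifted by more than 15 mm (distance of any of coupling, glue_tube, linear_bearing, marker_black from where it was at the start of the episode above 0.015 m).
It also fails if it takes over 61 s, if anything falls off the work surface, if the arm or the gripper's body presses on something with over 40 N, if the wrist force passes 120 N, or if a joint passes its speed limit or range.

### The arm

A 6-joint arm with a two-finger parallel gripper is mounted at the origin on a cart in front of the work surface, level with it; the furniture and walls round the work are solid. World frame = base frame: x ahead of the robot, y to its left, z up, the work surface at z = 0. Lengths are in m, angles in rad, forces in N, time in s.
With the tool pointing down it reaches from about 0.35 to 0.85 m from the base axis. Payload 8.1 kg.
Tool frame: the origin (TCP) lies between the finger pads; the fingertips stand 11 mm ahead of it and the grasp point (between the pads) lies 8 mm behind it (robot.tips_ahead is the distance from the TCP to the fingertips, in m); z points along the fingers, y is the line along which they close (so a half turn about z gives the same grasp; the last joint's range is limited). The gripper opens to 93 mm and grips with 3 to 60 N. Pads are 15 mm wide; open, the fingers measure 128 mm over their backs; the gripper's body (75 mm by 188 mm) begins 65 mm behind the grasp point.
Start: joints at [1.017, 0.13, 1.488, -0, 1.523, -0.085], TCP at [0.271, 0.535, 0.23] pointing down, gripper open.
Joint ranges: [-2.96, 2.96], [-0.89, 2.26], [0.02, 2.5], [-1.34, 4.48], [0, 2.73], [-2.66, 2.66]. Speed limits (rad/s): [2.39, 2.39, 2.79, 3.14, 3.14, 3.14].

### API

Orientations are given as a rotation vector (axis times angle).
In Python, from plant import robot gives the robot as it stands. The module is installed in compiled form; this text tells all that it offers.
- The arm moves only by the tool move_arm, never from a script. Its argument "deltas" is one flat list of numbers, 7 for each row, row after row: the shift along the tool's x, y, z in m, then the turn, a rotation vector about the tool's x, y, z in rad, then the opening, from 0 (shut) to 1 (fully open). A call has 1 to 12 rows; each row is the pose to reach, as a shift and turn from the pose commanded when the call began, along the tool's axes at that moment; what a row does not reach only later rows make up. A row lasts 1/8 s, in which the tool goes at most 62.5 mm and 10.7 degrees, less where a joint would pass 70% of its speed; a pose out of reach is approached as far as the arm can. A call with a gripper value outside its range is refused whole. The fingers move at their own pace and stop on an object; "squeeze" is the grip in N (left out, the last holds). Time passes only in rows, so rows that repeat a pose let the fingers close. It gives the time, the measured TCP pose, the force, the opening and the grip force at its end, in the units of the state.
- robot.read_state(): the state, without advancing time (a new reading comes with each control period).
- robot.read_camera(name): name is "scene" or "top"; returns (picture, depth): 400x640x3 uint8, red, green, blue; 400x640 float32, m along the optical axis (not along the pixel's ray), 0 where there is no reading.
- robot.camera_model(name): a dict with "K" (3x3 intrinsics, pixels), "k1" (the pictures are not rectified: a ray, as slopes to the right and down, at radius r is drawn at 1 + k1 r^2 times it, then the intrinsics apply), "R" (3x3) and "t" (3): a world point X has camera coordinates R X + t. Camera axes: x right, y down, z forward; pixel columns grow to the right and rows downward; lengths in m; the calibration is good to about 2 mm. A picture is of the moment at which its call begins. camera_model takes no time and is no camera call.
- robot.close_job(): hands the job in; it is judged then, once.
Trained networks look in the newest picture that a camera, given by its name, has taken for a name from the list of things; names that differ only in an ending like _2 or _b are one class to them, and where a whole thing is asked for, a point or a joint stands for the part that bears it (a point fixed in the world has none). Each returns a list of dicts, best first, with "confidence" (0 to 1); they miss things now and then, are a little off and sometimes report something else, mostly with a low value. They report only what shows in the picture. A call takes as long as a camera call.
- robot.recognise(camera, label): "uv" ([column, row] in pixels, amid what is visible of it).
The state is a dict: "t": time; "q": joint angles; "dq": joint speeds; "joint_torque": joint torques, N m; "tool_pos": TCP position; "orientation": TCP orientation; "force": force on the tool from outside, world axes, zero at the start; "wrist_torque": the same for the moment, N m; "opening": finger opening in m; "gripper_force": force on a finger pad.
Only numpy, scipy, OpenCV 4.12 (cv2) and the standard library are available. Lean on these libraries where they do the work, as an engineer would, in place of code of your own. Each camera call takes 0.05 s, during which the arm holds its last target. There are 200 camera calls.

## Working session

There is one attempt and no reset: what is moved stays moved. The work goes in short steps, Python scripts to look and compute and a tool call to move; the robot and the scene stay as the last step left them, time stands still between calls to the robot, and variables do not carry over. Pictures are saved under pics/ and viewed, at most 10 in all, crops included, and the job is handed in when it is done.

Besides the shell and the picture viewer there is one more tool, called after "Emit:" as name(argument=value, ...) on one line, values as JSON. move_arm: Moves the arm, as the interface text tells. Its arguments: {"type":"object","properties":{"deltas":{"type":"array","items":{"type":"number"}},"squeeze":{"type":"number"}},"required":["deltas"]}

```bash
mkdir -p pics
cat > h.py <<'E'
import numpy as np, cv2
from plant import robot
def px2w(cam,uv,d):
    m=robot.camera_model(cam);K=np.array(m["K"]);p=(np.array(uv,float)-K[[0,1],[2,2]])/K[[0,1],[0,1]]
    s=p.copy()
    for _ in range(20): s=p/(1+m["k1"]*(s@s))
    return np.array(m["R"]).T@(np.array([s[0],s[1],1])*d-np.array(m["t"]))
def w2px(cam,X):
    m=robot.camera_model(cam);c=np.array(m["R"])@X+np.array(m["t"]);s=c[:2]/c[2];s=s*(1+m["k1"]*(s@s));K=np.array(m["K"])
    return s*K[[0,1],[0,1]]+K[[0,1],[2,2]]
E
python3 - <<'E'
from h import *
for c in("scene","top"):
    p,d=robot.read_camera(c);cv2.imwrite(f"pics/{c}0.png",p[:,:,::-1]);np.save(f"{c}_d.npy",d)
    for l in("gearbox","gate_centre","shaft_end","breather","knob","lever"):
        for r in robot.recognise(c,l)[:2]:
            u=r["uv"];z=d[int(round(u[1])),int(round(u[0]))]
            print(c,l,round(r["confidence"],2),np.round(u,1),np.round(px2w(c,u,z),4))
print(robot.read_state())
E
```

```text
scene gearbox 0.91 [361.8 243.1] [ 0.5343 -0.1774  0.0837]
scene gearbox 0.58 [369.7 194.4] [ 0.5574 -0.1766  0.1809]
scene gate_centre 0.85 [360.8 245.8] [ 0.5251 -0.1813  0.0841]
scene shaft_end 0.64 [358.6 247.8] [ 0.5203 -0.1795  0.0814]
scene breather 0.88 [362.2 247.8] [-0.1301 -0.6032  0.6234]
scene knob 0.89 [372.  197.6] [ 0.5587 -0.1811  0.1749]
scene lever 0.64 [371.1 196.2] [ 0.5599 -0.1783  0.1765]
top gearbox 0.86 [350.4 199.9] [ 0.5597 -0.1405  0.088 ]
top gearbox 0.24 [369.8 185.6] [ 0.5699 -0.1731  0.192 ]
top gate_centre 0.77 [352.8 198.1] [ 0.5602 -0.1445  0.1074]
top gate_centre 0.17 [372.6 188.9] [ 0.5636 -0.1794  0.188 ]
top shaft_end 0.83 [351.6 200.4] [ 0.5543 -0.1414  0.1093]
top breather 0.83 [350.1 199.2] [ 0.5615 -0.1398  0.0879]
top knob 0.61 [369.7 186.7] [ 0.5676 -0.1728  0.1916]
top lever 0.42 [306.3 199. ] [ 0.5756 -0.0326  0.0208]
{'t': 0.7, 'q': array([ 1.01661560e+00,  1.30348864e-01,  1.48821262e+00, -2.85862840e-05,
        1.52298625e+00, -8.54203719e-02]), 'dq': array([-3.47217159e-04, -1.03682561e-03, -1.01136975e-03,  1.60644044e-03,
       -6.09692983e-05,  5.76517049e-04]), 'joint_torque': array([-1.83410360e-03, -5.59593594e+01, -4.91939270e+01,  7.65663455e-02,
        2.27290270e-02,  3.85276076e-05]), 'tool_pos': array([0.27107263, 0.53528348, 0.22965885]), 'orientation': array([7.29592301e-01, 3.05565712e+00, 5.28773739e-05]), 'force': array([ 0.31358551, -0.09233281,  0.16260324]), 'wrist_torque': array([ 0.00613125, -0.00128401,  0.00794447]), 'gripper_force': 0.0, 'opening': 0.09316508099477523}
```

```bash
ls .
```

```text
h.py
pics
scene_d.npy
top_d.npy
```

Run:
```python
import cv2
a=cv2.imread("pics/top0.png")[110:290,240:460];cv2.imwrite("pics/topc.png",cv2.resize(a,None,fx=3.5,fy=3.3,interpolation=cv2.INTER_CUBIC)[:600,:800])
```

```text
(no output)
```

View pics/topc.png

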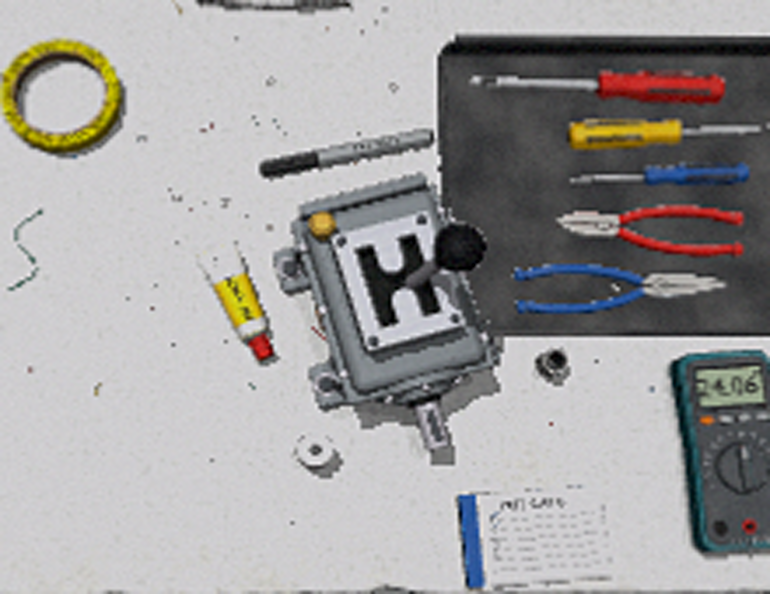

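View pics/scene0.png

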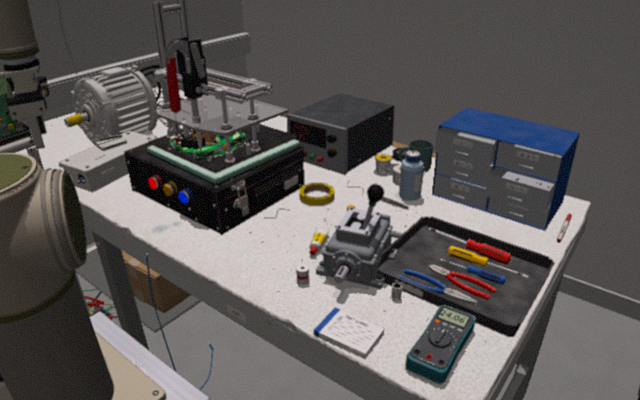

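```bash
cat > pose.py <<'E'
from h import *
def cloud(c,d):
    m=robot.camera_model(c);K=np.array(m["K"]);v,u=np.mgrid[:400,:640]
    pts=np.stack([u,v],-1).reshape(-1,1,2).astype(float)
    s=cv2.undistortPoints(pts,K,np.array([m["k1"],0,0,0,0.]))[:,0]
    z=d.reshape(-1,1);X=(np.hstack([s,np.ones_like(z)])*z-np.array(m["t"]))@np.array(m["R"])
    X[z[:,0]==0]=np.nan;return X.reshape(400,640,3)
def knob(c,d):
    X=cloud(c,d);k=X[(X[...,2]>.135)&(X[...,2]<.24)&(abs(X[...,0]-.56)<.12)&(abs(X[...,1]+.15)<.13)]
    return k
E
python3 - <<'E'
from pose import *
from scipy.optimize import least_squares
for c in("top","scene"):
    d=np.load(c+"_d.npy");X=cloud(c,d);im=cv2.imread(f"pics/{c}0.png").min(2)
    near=(abs(X[...,0]-.56)<.12)&(abs(X[...,1]+.15)<.12)
    pl=near&(abs(X[...,2]-.106)<.005)
    P=X[pl][:,:2].astype(np.float32);r=cv2.minAreaRect(P);print(c,"rect",pl.sum(),r,np.median(X[pl][:,2]))
    if c=="top": print(" centroid depth",P.mean(0))
    k=knob(c,d);print(" knob",len(k),k.min(0).round(4),k.max(0).round(4))
    k=k[k[:,2]>.15]
    f=least_squares(lambda p:np.linalg.norm(k-p,axis=1)-.0167,k.mean(0)-[0,0,.01],loss="soft_l1",f_scale=.002)
    print(" sphere",f.x.round(4),f.cost)
# shaft & breather top pixel guesses
    sh=X[near&(abs(X[...,2]-.053)<.006)&(X[...,0]<.52)];print(" shaft",len(sh),sh.mean(0) if len(sh) else 0, sh.min(0) if len(sh) else 0)
d=np.load("top_d.npy")
for u,v in [(331,177),(365,243)]:
    print(px2w("top",(u,v),d[v,u]))
# breather via colour
im=cv2.imread("pics/top0.png");h=cv2.cvtColor(im,cv2.COLOR_BGR2HSV)
m=(h[...,0]>10)&(h[...,0]<28)&(h[...,1]>120);X=cloud("top",d);m[:165]=0;m[190:]=0;m[:,:320]=0;m[:,342:]=0
print("breather",m.sum(),np.nanmedian(X[m],0))
E
```

```text
top rect 736 ((0.5776514410972595, -0.13861507177352905), (0.10607574880123138, 0.07715947926044464), 15.80899715423584) 0.1060463086125085
 centroid depth [ 0.5695743  -0.14272441]
 knob 196 [ 0.5594 -0.1925  0.1355] [ 0.5911 -0.162   0.1942]
 sphere [ 0.5758 -0.1773  0.1765] 0.00011182642265907615
 shaft 130 [ 0.4769199  -0.16863435  0.05348423] [ 0.45457986 -0.18540337  0.04718639]
scene rect 684 ((0.5750542879104614, -0.14097170531749725), (0.10636506974697113, 0.07633282244205475), 16.479469299316406) 0.10683004394843851
 knob 314 [ 0.5577 -0.1956  0.1355] [ 0.5844 -0.1648  0.1942]
 sphere [ 0.575  -0.178   0.1762] 0.00038967071656027406
 shaft 325 [ 0.48610474 -0.17348406  0.05321687] [ 0.45268144 -0.21268692  0.04700826]
[ 0.61194114 -0.09396149  0.10445118]
[ 0.45947505 -0.17725066  0.05417876]
breather 51 [ 0.61123143 -0.09636019  0.10071446]
```

Run:
```python
from pose import *
from scipy.optimize import least_squares
G=[]
im=cv2.imread("pics/top0.png");d=np.load("top_d.npy");X=cloud("top",d)
near=(abs(X[...,0]-.565)<.1)&(abs(X[...,1]+.145)<.1)
pl=near&(abs(X[...,2]-.106)<.0045)
n,L,st,ce=cv2.connectedComponentsWithStats(cv2.morphologyEx(pl.astype(np.uint8),cv2.MORPH_OPEN,np.ones((3,3))),connectivity=4)
print(st[:,4])
i=1+st[1:,4].argmax();P=X[L==i][:,:2].astype(np.float32)
P=P[np.hypot(P[:,0]-.6112,P[:,1]+.0964)>.014]
r=cv2.minAreaRect(P);print(r)
a=np.radians(min(r[2],r[2]-90,key=lambda t:abs(t-16)));
br=np.array([.6115,-.096]);
for a in np.radians([14,15,16,17]):
    gx=-np.array([np.cos(a),np.sin(a)]);gy=np.array([-gx[1],gx[0]])
    c=br+.056*gx+.036*gy; k=np.array([.5755,-.1776])
    for cc in(c,np.array(r[0])): print(np.degrees(a).round(1),cc.round(4),"shaft",(cc+.119*gx).round(4),"knob g",((k-cc)@gx).round(4),((k-cc)@gy).round(4))
# obstacles
for c in("top","scene"):
    Y=cloud(c,np.load(c+"_d.npy")).reshape(-1,3)
    for y in np.arange(-.4,.8,.1):
        m=(Y[:,0]>.2)&(Y[:,0]<.85)&(abs(Y[:,1]-y-.05)<.05)&(Y[:,2]>.1)
        if m.any(): print(c,round(y,1),"n",m.sum(),"zmax",Y[m][:,2].max().round(3),"xrange",Y[m][:,0].min().round(2),Y[m][:,0].max().round(2))
```

```text
[255321     16    663]
((0.569509744644165, -0.14540836215019226), (0.0868569016456604, 0.06833527982234955), 16.080215454101562)
14.0 [ 0.5659 -0.1445] shaft [ 0.4504 -0.1733] knob g -0.0013 0.0345
14.0 [ 0.5695 -0.1454] shaft [ 0.454  -0.1742] knob g 0.002 0.0327
15.0 [ 0.5667 -0.1453] shaft [ 0.4518 -0.1761] knob g -0.0001 0.0335
15.0 [ 0.5695 -0.1454] shaft [ 0.4546 -0.1762] knob g 0.0025 0.0326
16.0 [ 0.5676 -0.146 ] shaft [ 0.4532 -0.1788] knob g 0.0011 0.0325
16.0 [ 0.5695 -0.1454] shaft [ 0.4551 -0.1782] knob g 0.0031 0.0326
17.0 [ 0.5685 -0.1468] shaft [ 0.4547 -0.1816] knob g 0.0023 0.0315
17.0 [ 0.5695 -0.1454] shaft [ 0.4557 -0.1802] knob g 0.0037 0.0325
top -0.2 n 932 zmax 0.194 xrange 0.52 0.62
top -0.1 n 27 zmax 0.105 xrange 0.61 0.62
top 0.1 n 4796 zmax 0.328 xrange 0.47 0.77
top 0.2 n 8424 zmax 0.43 xrange 0.47 0.73
top 0.3 n 4273 zmax 0.426 xrange 0.47 0.73
top 0.4 n 5774 zmax 0.419 xrange 0.2 0.74
top 0.5 n 460 zmax 0.123 xrange 0.47 0.77
scene -0.2 n 1071 zmax 0.194 xrange 0.52 0.62
scene -0.1 n 15 zmax 0.104 xrange 0.61 0.62
scene 0.1 n 4706 zmax 0.328 xrange 0.47 0.77
scene 0.2 n 6730 zmax 0.429 xrange 0.47 0.75
scene 0.3 n 2067 zmax 0.426 xrange 0.47 0.76
scene 0.4 n 5283 zmax 0.54 xrange 0.2 0.69
scene 0.5 n 1876 zmax 0.539 xrange 0.22 0.67
scene 0.6 n 7 zmax 0.347 xrange 0.32 0.33
scene 0.7 n 2980 zmax 0.337 xrange 0.23 0.75
scene 0.8 n 2300 zmax 0.337 xrange 0.27 0.74
```

Emit:
move_arm(deltas=[-0.035, -0.047, -0.04, 0, 0, 0, 0, -0.069, -0.094, -0.04, 0, 0, 0, 0, -0.105, -0.143, -0.04, 0, 0, 0, 0, -0.141, -0.192, -0.04, 0, 0, 0, 0, -0.175, -0.237, -0.04, 0, 0, 0, 0, -0.209, -0.281, -0.04, 0, 0, 0, 0, -0.247, -0.323, -0.04, 0, 0, 0, 0, -0.285, -0.366, -0.04, 0, 0, 0, 0, -0.327, -0.406, -0.04, 0, 0, 0, 0, -0.37, -0.446, -0.04, 0, 0, 0, 0, -0.37, -0.446, -0.04, 0, 0, 0, 0, -0.37, -0.446, -0.04, 0, 0, 0, 0], squeeze=10)

```text
t: 2.2
tool_pos: [0.3995, -0.0297, 0.2696]
orientation: [-0.731, -3.055, -0.001]
force: [0.2, 0.0, -0.2]
opening: 0.0002
gripper_force: 0.0
```

Emit:
move_arm(deltas=[-0.05, -0.017, 0, 0, 0, 0.164, 0, -0.1, -0.034, 0, 0, 0, 0.328, 0, -0.15, -0.05, 0, 0, 0, 0.492, 0, -0.2, -0.067, 0, 0, 0, 0.656, 0, -0.257, -0.086, 0, 0, 0, 0.82, 0, -0.257, -0.086, 0, 0, 0, 0.82, 0, -0.257, -0.086, 0, 0, 0, 0.82, 0])

```text
t: 3.08
tool_pos: [0.5903, -0.2205, 0.2693]
orientation: [-1.882, -2.514, -0.0]
force: [-0.0, 0.3, 0.7]
opening: 0.0
gripper_force: 0.0
```

```bash
cat > g.py <<'E'
from pose import *
from scipy.spatial.transform import Rotation as Ro
from scipy.optimize import least_squares
a=np.radians(16.08);c=np.array([.569,-.1455]);gx=-np.array([np.cos(a),np.sin(a)]);gy=np.array([-gx[1],gx[0]])
s=robot.read_state();R=Ro.from_rotvec(s["orientation"]).as_matrix();p=s["tool_pos"][:2]-c
print("t",s["t"],"tcp g",(p@gx).round(4),(p@gy).round(4),s["tool_pos"][2].round(4),"toolx g",(R[:2,0]@gx).round(3),(R[:2,0]@gy).round(3),"F g",(s["force"][:2]@gx).round(1),(s["force"][:2]@gy).round(1),s["force"][2].round(1))
def look(n):
  for cam in("top","scene"):
    im,d=robot.read_camera(cam);cv2.imwrite(f"pics/{cam}{n}.png",im[:,:,::-1]);X=cloud(cam,d)
    k=X[(X[...,2]>.15)&(X[...,2]<.2)&(np.hypot(X[...,0]-c[0],X[...,1]-c[1])<.09)&(im.max(2)<70)]
    if len(k)<20: print(cam,"few",len(k));continue
    f=least_squares(lambda q:np.linalg.norm(k-q,axis=1)-.0167,np.median(k,0)-[0,0,.01],loss="soft_l1",f_scale=.002)
    q=f.x[:2]-c;print(cam,"knob g",(q@gx).round(4),(q@gy).round(4),f.x[2].round(4),len(k),f.cost.round(5))
E
python3 -c "from g import *;look(1)"
```

```text
t 3.075 tcp g 0.0004 0.078 0.2693 toolx g 0.005 -1.0 F g -0.1 -0.3 0.7
top knob g 0.002 0.0326 0.1769 54 2e-05
scene knob g 0.0033 0.0327 0.1764 235 0.00034
```

Emit:
move_arm(deltas=[0, 0, 0.05, 0, 0, 0, 0, 0, 0, 0.08, 0, 0, 0, 0, 0, 0, 0.104, 0, 0, 0, 0, 0, 0, 0.104, 0, 0, 0, 0])

```text
t: 3.68
tool_pos: [0.5886, -0.2208, 0.1649]
orientation: [-1.884, -2.511, 0.001]
force: [-0.1, 0.2, -0.2]
opening: 0.0002
gripper_force: 0.0
```

Emit:
move_arm(deltas=[0.006, 0, 0, 0, 0, 0, 0, 0.012, 0, 0, 0, 0, 0, 0, 0.018, 0, 0, 0, 0, 0, 0, 0.022, 0, 0, 0, 0, 0, 0, 0.026, 0, 0, 0, 0, 0, 0, 0.03, 0, 0, 0, 0, 0, 0, 0.03, 0, 0, 0, 0, 0, 0])

```text
t: 4.55
tool_pos: [0.5818, -0.1938, 0.1659]
orientation: [1.887, 2.511, -0.0]
force: [1.0, -2.3, 2.1]
opening: 0.001
gripper_force: 1.3
```

```bash
python3 -c "from g import *;look(2)"
```

```text
t 4.55 tcp g 0.0011 0.05 0.1659 toolx g 0.001 -1.0 F g -0.3 2.4 2.1
top knob g 0.002 0.0253 0.1781 103 7e-05
scene knob g 0.0039 0.0292 0.1775 267 0.0016
```

Emit:
move_arm(deltas=[0.004, 0, 0, 0, 0, 0, 0, 0.008, 0, 0, 0, 0, 0, 0, 0.012, 0, 0, 0, 0, 0, 0, 0.016, 0, 0, 0, 0, 0, 0, 0.02, 0, 0, 0, 0, 0, 0, 0.024, 0, 0, 0, 0, 0, 0, 0.028, 0, 0, 0, 0, 0, 0, 0.032, 0, 0, 0, 0, 0, 0, 0.036, 0, 0, 0, 0, 0, 0, 0.04, 0, 0, 0, 0, 0, 0, 0.045, 0, 0, 0, 0, 0, 0])

```text
t: 6.02
tool_pos: [0.5691, -0.1503, 0.1656]
orientation: [-1.887, -2.511, -0.0]
force: [0.5, -2.4, 1.3]
opening: 0.0003
gripper_force: 1.1
```

Emit:
move_arm(deltas=[0.003, 0, 0, 0, 0, 0, 0, 0.006, 0, 0, 0, 0, 0, 0, 0.009, 0, 0, 0, 0, 0, 0, 0.011, 0, 0, 0, 0, 0, 0, 0.011, 0, 0, 0, 0, 0, 0])

```text
t: 6.65
tool_pos: [0.5659, -0.1398, 0.1654]
orientation: [-1.887, -2.511, 0.0]
force: [-0.5, -0.7, -1.4]
opening: 0.0007
gripper_force: 0.8
```

```bash
python3 -c "from g import *;look(3)"
```

```text
t 6.65 tcp g 0.0014 -0.0063 0.1654 toolx g 0.002 -1.0 F g 0.7 0.5 -1.4
top knob g 0.0021 -0.0306 0.1773 66 2e-05
scene knob g 0.0054 -0.0191 0.1769 267 0.00185
```

Emit:
move_arm(deltas=[-0.01, 0, 0, 0, 0, 0, 0, -0.018, 0, 0, 0, 0, 0, 0, -0.018, 0, -0.04, 0, 0, 0, 0, -0.018, 0, -0.075, 0, 0, 0, 0, -0.018, 0.03, -0.075, 0, 0, 0, 0, 0, 0.058, -0.075, 0, 0, 0, 0, 0.025, 0.058, -0.075, 0, 0, 0, 0, 0.025, 0.058, -0.04, 0, 0, 0, 0, 0.025, 0.058, 0.004, 0, 0, 0, 0, 0.025, 0.058, 0.004, 0, 0, 0, 0])

```text
t: 8.0
tool_pos: [0.6113, -0.099, 0.1573]
orientation: [-1.882, -2.505, 0.005]
force: [0.0, 1.1, -0.3]
opening: 0.0008
gripper_force: 0.0
```

```bash
python3 -c "from g import *;look(4)"
```

```text
t 8.0 tcp g -0.0536 -0.033 0.1573 toolx g 0.001 -1.0 F g -0.3 -1.1 -0.3
top few 11
scene knob g 0.0012 -0.0289 0.1767 290 0.00373
```

Emit:
move_arm(deltas=[0, -0.008, 0, 0, 0, 0, 0, 0, -0.014, 0, 0, 0, 0, 0, 0, -0.018, 0, 0, 0, 0, 0, 0, -0.022, 0, 0, 0, 0, 0, 0, -0.026, 0, 0, 0, 0, 0, 0, -0.03, 0, 0, 0, 0, 0, 0, -0.034, 0, 0, 0, 0, 0, 0, -0.038, 0, 0, 0, 0, 0, 0, -0.042, 0, 0, 0, 0, 0, 0, -0.046, 0, 0, 0, 0, 0, 0, -0.046, 0, 0, 0, 0, 0])

```text
t: 9.48
tool_pos: [0.5703, -0.1128, 0.1616]
orientation: [-1.887, -2.511, 0.0]
force: [0.8, 0.6, 1.8]
opening: 0.0006
gripper_force: 0.7
```

```bash
python3 -c "from g import *;look(5)"
```

```text
t 9.475 tcp g -0.0103 -0.0311 0.1616 toolx g 0.001 -1.0 F g -1.0 -0.3 1.8
top knob g 0.0211 -0.0306 0.175 71 4e-05
scene knob g 0.0208 -0.029 0.1757 299 0.00108
```

Emit:
move_arm(deltas=[0, -0.004, 0, 0, 0, 0, 0, 0, -0.008, 0, 0, 0, 0, 0, 0, -0.012, 0, 0, 0, 0, 0, 0, -0.016, 0, 0, 0, 0, 0, 0, -0.02, 0, 0, 0, 0, 0, 0, -0.023, 0, 0, 0, 0, 0, 0, -0.023, 0, 0, 0, 0, 0])

```text
t: 10.45
tool_pos: [0.5482, -0.1194, 0.1618]
orientation: [-1.888, -2.511, 0.001]
force: [1.0, -0.6, -0.1]
opening: 0.0003
gripper_force: 0.3
```

```bash
python3 -c "from g import *;look(6)"
```

```text
t 10.45 tcp g 0.0127 -0.0309 0.1618 toolx g 0.001 -1.0 F g -0.8 0.8 -0.1
top knob g 0.0433 -0.0292 0.1703 55 2e-05
scene knob g 0.0431 -0.0281 0.171 292 0.0012
```

Emit:
move_arm(deltas=[0, -0.001, 0, 0, 0, 0, 0, 0, -0.002, 0, 0, 0, 0, 0, 0, -0.003, 0, 0, 0, 0, 0, 0, -0.003, 0, 0, 0, 0, 0])

```text
t: 11.05
tool_pos: [0.5457, -0.1199, 0.1616]
orientation: [1.887, 2.512, -0.0]
force: [2.1, -0.8, -1.1]
opening: 0.0007
gripper_force: 0.9
```

Emit:
move_arm(deltas=[0, -0.001, 0, 0, 0, 0, 0, 0, -0.001, 0, 0, 0, 0, 0])

```text
t: 11.3
tool_pos: [0.5447, -0.1202, 0.1616]
orientation: [-1.887, -2.512, -0.0]
force: [1.6, -0.2, -0.8]
opening: 0.0004
gripper_force: 1.0
```

Emit:
move_arm(deltas=[0, -0.0005, 0, 0, 0, 0, 0, 0, -0.0005, 0, 0, 0, 0, 0])

```text
t: 11.55
tool_pos: [0.5443, -0.1203, 0.1616]
orientation: [1.887, 2.512, 0.0]
force: [2.9, 0.6, -1.4]
opening: 0.0004
gripper_force: 1.3
```

```bash
python3 -c "from g import *;look(7)"
```

```text
t 11.55 tcp g 0.0168 -0.031 0.1616 toolx g 0.001 -1.0 F g -3.0 0.3 -1.4
top knob g 0.0475 -0.029 0.1684 55 2e-05
scene knob g 0.0466 -0.0278 0.1702 293 0.00125
```

Emit:
move_arm(deltas=[0, -0.0007, 0, 0, 0, 0, 0, 0, -0.001, 0, 0, 0, 0, 0])

```text
t: 11.9
tool_pos: [0.5435, -0.1205, 0.1616]
orientation: [1.887, 2.511, 0.001]
force: [5.1, -0.2, -3.7]
opening: 0.0008
gripper_force: 2.4
```

Emit:
move_arm(deltas=[0, -0.0005, 0, 0, 0, 0, 0, 0, -0.0005, 0, 0, 0, 0, 0])

```text
t: 12.15
tool_pos: [0.5432, -0.1206, 0.1616]
orientation: [1.887, 2.511, 0.001]
force: [6.9, -0.1, -3.8]
opening: 0.0006
gripper_force: 2.9
```

Force is rising to 7 N against the end stop, so the lever is home. Back off and lift clear.

Emit:
move_arm(deltas=[0, 0.01, 0, 0, 0, 0, 0, 0, 0.025, 0, 0, 0, 0, 0, 0, 0.025, -0.05, 0, 0, 0, 0, 0, 0.025, -0.1, 0, 0, 0, 0, 0, 0.025, -0.1, 0, 0, 0, 0, 0, 0.025, -0.1, 0, 0, 0, 0])

```text
t: 12.9
tool_pos: [0.5668, -0.1136, 0.2612]
orientation: [-1.887, -2.511, 0.001]
force: [-0.6, 0.7, -0.2]
opening: 0.0003
gripper_force: 0.0
```

```bash
python3 -c "
from g import *;look(8)
a=cv2.imread('pics/scene8.png')[150:310,280:440];cv2.imwrite('pics/s8c.png',cv2.resize(a,None,fx=3.7,fy=3.7))"
```

```text
t 12.9 tcp g -0.0067 -0.0312 0.2612 toolx g 0.001 -1.0 F g 0.4 -0.8 -0.2
top few 0
scene knob g 0.0493 -0.0288 0.1683 225 0.00013
```

View pics/s8c.png

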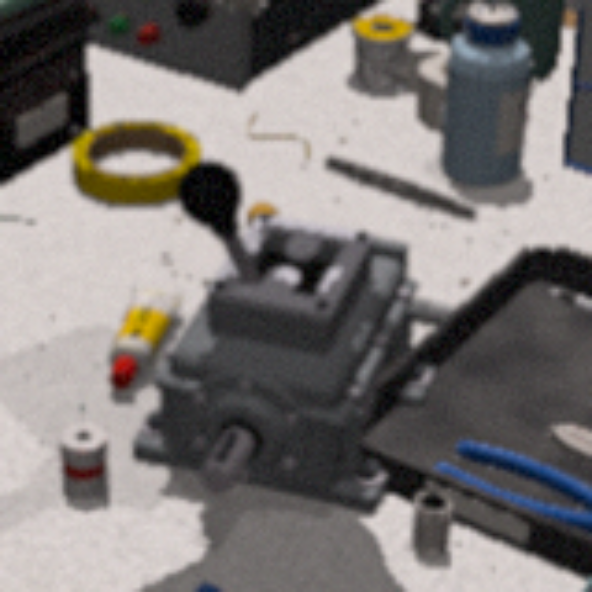

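The picture shows the knob at crop (210,195), leaning toward the shaft end on the breather's side. The coupling, tube, bearing and marker have not moved, and the gripper is clear.

```bash
python3 -c "
from plant import robot
print(robot.close_job())"
```

```text
the job is handed in; nothing more can be done
None
```

The lever was pushed across the gate and fully home into the output-shaft slot on the breather's side (knob measured at about x = +49, y = -29 mm). Contact force read about 8 N at most, the small things look unmoved in the last picture, and the job was handed in at about 13 s; no verdict came back.

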